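# Stopper the varnish pot and set its feed valve two turns open

## Robot

A 7-joint arm with a two-finger parallel gripper is mounted at the origin on the work surface. World frame = base frame: x ahead of the robot, y to its left, z up, the work surface at z = 0. Lengths are in m, angles in rad, forces in N, time in s.
With the tool pointing down it reaches from about 0.4 to 0.85 m from the base axis. Payload 10.4 kg.
Tool frame: the origin (TCP) lies between the finger pads, 19 mm behind the fingertips; this is the grasp point; z points along the fingers, y is the line along which they close (so a half turn about z gives the same grasp; the last joint's range is limited). The gripper opens to 87 mm and grips with 3 to 60 N. Pads are 19 mm wide; open, the fingers measure 117 mm over their backs; the gripper's body (75 mm by 190 mm) begins 51 mm behind the grasp point.
Start: joints at [-0.023, 0.332, -0.065, 1.46, 0.022, 1.35, -0.088], TCP at [0.625, 0, 0.241] pointing down, gripper open.
Joint ranges: [-2.6, 2.6], [-0.5, 2.12], [-1.47, 1.34], [0.16, 2.42], [-1.27, 4.41], [0.06, 2.06], [-2.6, 2.6]. Speed limits (rad/s): [2.22, 2.22, 2.79, 2.79, 3.14, 3.14, 3.14].

## Interface

Orientations are given as a unit quaternion [x, y, z, w].
In Python, from bench import status, vision, job, spotter gives the robot as it stands. The module is installed in compiled form; this text tells all that it offers.
- The arm moves only by the tool play_rows, never from a script. Its argument "series" is a list of rows, each a list of 6 numbers: the shift along the tool's x, y, z each as a share of 150 mm, from -1 to 1, then the turn, a rotation vector about the tool's x, y, z each as a share of 30 degrees, from -1 to 1. In form: [[x, y, z, ax, ay, az], ...]. A call has 1 to 5 rows; each row is the pose to reach, as a shift and turn from the pose commanded when the call began, along the tool's axes at that moment; what a row does not reach only later rows make up. A row lasts 1/10 s, in which the tool goes at most 50 mm and 8.59 degrees, less where a joint would pass 70% of its speed; a pose out of reach is approached as far as the arm can. A call with a number of a shift or a turn outside -1 to 1 is refused whole. A call with a gripper value outside its range is refused whole. "fingers" is the opening, from -1 (shut) to 1 (fully open), set as the call begins (left out, the last holds). The fingers move at their own pace and stop on an object; "squeeze" is the grip in N (left out, the last holds). Time passes only in rows, so rows that repeat a pose let the fingers close. It gives the time, the measured TCP pose, the force, the opening and the grip force at its end, in the units of the state.
- status.read_state(): the state, without advancing time (a new reading comes with each control period).
- vision.camera(name): name is "scene" or "side" or "wrist"; returns the picture (420x560x3 uint8, blue, green, red); there is no depth.
- vision.calibration(name): a dict with "fx", "fy", "cx", "cy" (pixels), "rvec" (rotation vector, rad) and "tvec" (3), from world to camera coordinates, as OpenCV has them; the wrist camera has in their place "T_tool_cam" (4x4, takes a point from camera to tool coordinates, whose origin is the TCP and whose axes are the flange's). Camera axes: x right, y down, z forward; pixel columns grow to the right and rows downward; lengths in m; the calibration is good to about 2 mm. A picture is of the moment at which its call begins: read the wrist's pose just before it. calibration takes no time and is no camera call.
- job.close_job(): hands the job in; it is judged then, once.
Trained networks look in the newest picture that a camera, given by its name, has taken for a name from the list of things; names that differ only in an ending like _2 or _b are one class to them, and where a whole thing is asked for, a point or a joint stands for the part that bears it (a point fixed in the world has none). Each returns a list of dicts, best first, with "conf" (0 to 1); they miss things now and then, are a little off and sometimes report something else, mostly with a low value. They report only what shows in the picture. A call takes as long as a camera call. They do not tell look-alikes from the thing itself.
- spotter.boxes_of(camera, name): "point" ([x, y, z] in m, in world coordinates, good to about 4 mm: the middle of the surface that is visible of it).
- spotter.regions_of(camera, name): "pixels" (420x560 bool, what is visible of it).
The state is a dict: "time": time; "joint_positions": joint angles; "joint_vel": joint speeds; "joint_torque": joint torques, N m; "ee_pos": TCP position; "eef_rot": TCP orientation; "ft_force": force on the tool from outside, world axes, zero at the start; "torque": the same for the moment, N m; "width": finger opening in m; "grip_force": force on a finger pad.
Only numpy, scipy, OpenCV 4.12 (cv2) and the standard library are available. Lean on these libraries where they do the work, as an engineer would, in place of code of your own. Each camera call takes 0.05 s, during which the arm holds its last target. There are 200 camera calls.

## Task

Get the varnish pot ready for spraying: take the stopper out of its wooden rest block, set it upright into the pot's filling neck until its shoulder sits on the rim, and let go of it. Then turn the valve wheel clockwise until it is shut against its stop, back it off exactly two full turns, and finish while still gripping the wheel's upright handle between the fingers at that setting, holding it still. Leave the tin, the jar and the bowl where they are.

Things in the scene. Friction and masses are not known exactly. Their poses are not given: they have to be found in the camera images.
- pot: Varnish pot and feed valve, one fixed unit; origin on the bench midway between them. The aluminium pot (148 mm across; steel lid 160 mm across, top at 122 mm, three small clamps) has its axis 110 mm along +y; the brass valve 110 mm along -y, joined by a copper pipe. The valve's outlet, a 28 mm thick brass stub 55 mm above the bench, ends 95 mm from the valve axis and points along +x of this frame.
- neck_mouth (a point): Centre of the open mouth of the pot's filling neck, an upright steel tube on the middle of the lid, outside diameter 44 mm, straight bore 34 mm, 40 mm deep; the flat rim lies at the height of this point, 162 mm above the bench, 40 mm above the lid.
- stopper: Stopper, 74 mm tall, about 0.06 kg: a black rubber taper 22 mm across at its foot, 30 mm across 30 mm up; a flat shoulder 42 mm across and 6 mm thick (30 to 36 mm up); an upright round wooden grip 24 mm across (36 to 74 mm up). Origin at the centre of its foot, z along its axis towards the grip. Starts upright in the rest block.
- stopper_shoulder (a point): Centre of the underside of the stopper's shoulder, 30 mm above its foot. It comes to lie on point neck_mouth when the stopper is home (the taper has 2 mm or more of play in the bore, and the shoulder rests on the rim).
- rest: The stopper's rest, a fixed block of light wood 64 x 64 mm and 38 mm high with a round hole 38 mm wide in its top, standing on the bench. Origin at the centre of its underside.
- wheel (a joint): Valve wheel angle in rad: 0 is shut, at a hard stop; grows as it opens, counter-clockwise from above, to 20. Starts between 2.2 and 5.8, under one turn open. When shut, and at every full turn, the handle stands over the outlet stub: in direction +x of the pot's frame from the valve axis. Turns with an even friction of about 0.1 N m and stays where left.
- valve_axis (a point): The centre of the wheel, on the upright axis about which it turns, 150 mm above the bench, the mid-height of the wheel's rim. The wheel is dark cast iron, level, rim 112 mm across and 12 mm thick, with three spokes.
- handle_mid (a point): Point on the axis of the wheel's handle, to grip at: 191 mm above the bench, 30 mm above the handle's foot, 22 mm under its top. The handle is an upright black plastic cylinder 20 mm across, 52 mm tall, that spins freely on its own axis, standing on the rim 50 mm from the valve axis and circling it as the wheel turns.
- tin: A closed round paint tin, 90 mm across and 100 mm high, loose, to be left alone. Origin at the centre of its underside.
- jar: A closed amber glass jar, 68 mm across and 85 mm high, loose, to be left alone. Origin at the centre of its underside.
- bowl: A white mixing bowl, 110 mm across and 45 mm high, loose, to be left alone. Origin at the centre of its underside.
- spinner: The wheel's handle as a body (see point handle_mid): origin at the centre of its foot, on the wheel's rim, z up; it spins freely, so its x and y directions mean nothing.
Not all that is in view belongs to the job. What is meant by the stopper is not orange or pink, and is the larger of those in its own colour.

How it is judged:
By the outcome, as a careful person would: the job done as asked, in the order asked, and still so for the second after the job is handed in, while the arm keeps its last pose, push and grip.
It also fails if it takes over 72 s, if anything falls off the work surface, if the arm or the gripper's body presses on something with over 40 N, if the wrist force passes 120 N, or if a joint passes its speed limit or range.

## Working session

There is one attempt and no reset: what is moved stays moved. The work goes in short steps, Python scripts to look and compute and a tool call to move; the robot and the scene stay as the last step left them, time stands still between calls to the robot, and variables do not carry over. Pictures are saved under pics/ and viewed, at most 10 in all, crops included, and the job is handed in when it is done.

Besides the shell and the picture viewer there is one more tool, called as name([rows], argument=value, ...), one row to a line, values as JSON. play_rows: Moves the arm, as the interface text tells. Shift numbers are shares of 150 mm and turn numbers shares of 30 degrees, none past 1 either way. Its arguments: {"type":"object","properties":{"series":{"type":"array","items":{"type":"array","items":{"type":"number"}}},"fingers":{"type":"number"},"squeeze":{"type":"number"}},"required":["series"]}

```bash
mkdir -p pics; cat > h.py <<'E'
import numpy as np, cv2
from scipy.spatial.transform import Rotation as R
from bench import status, vision, job, spotter
def st():
    return status.read_state()
def proj(cam,P):
    c=vision.calibration(cam); K=np.array([[c['fx'],0,c['cx']],[0,c['fy'],c['cy']],[0,0,1.]])
    return cv2.projectPoints(np.atleast_2d(np.array(P,float)),np.array(c['rvec'],float),np.array(c['tvec'],float),K,None)[0][:,0]
def ray(cam,uv,z):
    c=vision.calibration(cam)
    Rm=cv2.Rodrigues(np.array(c['rvec'],float))[0];t=np.array(c['tvec'],float).ravel()
    o=-Rm.T@t; d=Rm.T@np.array([(uv[0]-c['cx'])/c['fx'],(uv[1]-c['cy'])/c['fy'],1])
    return o+d*(z-o[2])/d[2]
def delta(target,yaw=None,s=None):
    "shift shares for a world target in the current (measured) tool axes"
    s=s or st(); r=R.from_quat(s['eef_rot']); return r.inv().apply(np.array(target)-s['ee_pos'])/.15
E
python3 - <<'E'
from h import *
for c in('scene','side'):
    cv2.imwrite(f'pics/{c}0.png',vision.camera(c))
    for n in('pot','stopper','rest','wheel','spinner','neck_mouth','handle_mid','tin','jar','bowl'):
        try: print(c,n,[(np.round(d['point'],3).tolist(),round(d['conf'],2)) for d in spotter.boxes_of(c,n)][:4])
        except Exception as e: print(n,e)
s=st();print(s['time'],s['ee_pos'],s['eef_rot'],s['width'])
E
```

```text
scene pot [([0.606, 0.123, 0.123], 0.73)]
scene stopper [([0.476, 0.328, 0.054], 0.65), ([0.51, 0.409, 0.027], 0.44)]
scene rest [([0.487, 0.316, 0.032], 0.65)]
scene wheel [([0.554, -0.033, 0.154], 0.55)]
scene spinner [([0.563, -0.076, 0.2], 0.66)]
scene neck_mouth []
scene handle_mid [([0.564, -0.076, 0.199], 0.7)]
scene tin [([0.451, -0.389, 0.098], 0.59)]
scene jar [([0.667, 0.314, 0.071], 0.78)]
scene bowl [([0.628, -0.388, 0.019], 0.64)]
side pot [([0.597, 0.202, 0.125], 0.86), ([0.469, 0.369, 0.037], 0.66)]
side stopper [([0.472, 0.349, 0.053], 0.88), ([0.428, 0.267, 0.025], 0.66), ([0.508, 0.427, 0.028], 0.63), ([0.385, 0.325, 0.035], 0.63)]
side rest [([0.47, 0.367, 0.038], 0.66)]
side wheel [([0.554, -0.024, 0.152], 0.73)]
side spinner [([0.555, -0.063, 0.189], 0.43)]
side neck_mouth [([0.598, 0.202, 0.12], 0.83)]
side handle_mid [([0.561, -0.065, 0.194], 0.59)]
side tin [([0.432, -0.361, 0.066], 0.63)]
side jar [([0.652, 0.361, 0.057], 0.65)]
side bowl [([0.656, -0.401, 0.027], 0.89), ([0.558, -0.062, 0.192], 0.18)]
1.1 [6.25009158e-01 1.69586015e-05 2.41263260e-01] [7.07101952e-01 7.07111610e-01 2.96809185e-05 3.17214928e-06] 0.08685776936818178
```

View pics/scene0.png

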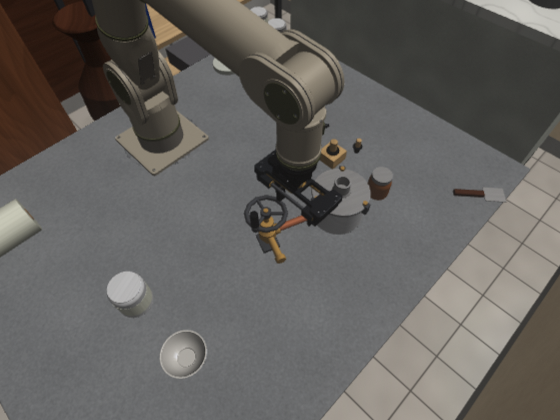

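View pics/side0.png

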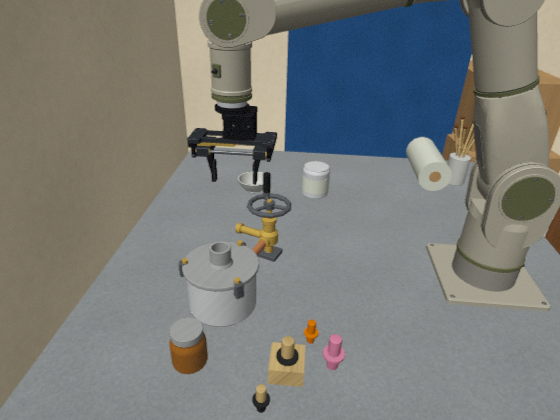

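Scene: wheel (266,212), handle (254,219), stub end (280,257), neck mouth (343,183), stopper in block (333,148). Side: neck mouth (220,250), wheel (269,206), block stopper (288,350), and a smaller black lookalike at (261,397). The pink and orange ones are decoys too. Next, enlarged crops to refine these.

```bash
python3 - <<'E'
from h import *
a=cv2.imread('pics/scene0.png');b=cv2.imread('pics/side0.png')
def crop(i,x,y,w=100,h=75):return cv2.resize(i[y:y+h,x:x+w],(400,300),interpolation=cv2.INTER_CUBIC)
cv2.imwrite('pics/c1.png',np.vstack([np.hstack([crop(a,230,190),crop(a,300,125)]),np.hstack([crop(b,230,170),crop(b,180,225)])]))
cv2.imwrite('pics/c2.png',crop(b,240,325))
E
```

```text
(no output)
```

View pics/c1.png

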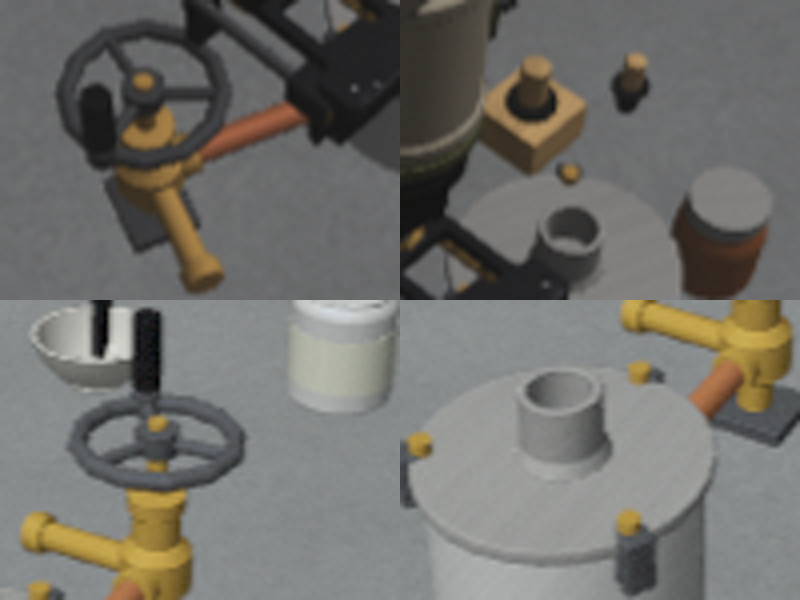

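View pics/c2.png

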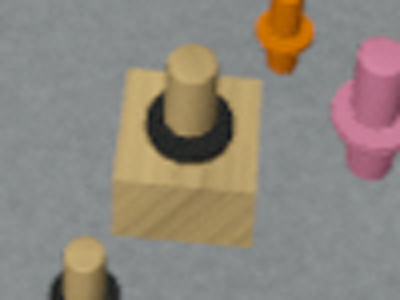

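The crops show the wheel at scene (266,213.5) and side (269,205), and the neck mouth at scene (343,182.5) and side (220,247). The grip top is at scene (334,141.5) and side (288,341). The smaller black lookalike stands outside the block.

```bash
python3 - <<'E'
from h import *
for n,z,u,v in [('wheel',.15,(266,213.5),(269,205.2)),('handletop',.213,(253.8,212.6),(267,174.2)),('neck',.162,(342.8,182.5),(220.2,247)),('grip',.082,(334.2,141.3),(288,341)),('stub',.055,(281,258.8),(239,228))]:
    print(n,np.round(ray('scene',u,z),4),np.round(ray('side',v,z),4))
c=vision.calibration('wrist');print({k:np.round(x,3).tolist() for k,x in c.items()})
print(st()['joint_positions'])
E
```

```text
wheel [ 0.5471 -0.0258  0.15  ] [ 0.5459 -0.023   0.15  ]
handletop [ 0.5562 -0.0709  0.213 ] [ 0.5567 -0.0677  0.213 ]
neck [0.6266 0.1779 0.162 ] [0.6237 0.1819 0.162 ]
grip [0.4716 0.3368 0.082 ] [0.4705 0.34   0.082 ]
stub [ 0.63   -0.0561  0.055 ] [ 0.6292 -0.0552  0.055 ]
{'fx': 335.807, 'fy': 335.807, 'cx': 279.756, 'cy': 205.859, 'T_tool_cam': [[-0.0, -0.958, -0.287, 0.079], [1.0, -0.001, 0.0, -0.0], [-0.001, -0.287, 0.958, -0.143], [0.0, 0.0, 0.0, 1.0]]}
[-0.0225909   0.3322112  -0.06469688  1.46011098  0.02157754  1.34991595
 -0.08847285]
```

play_rows([
  [0.8,-0.4,0,0,0,0],
  [1,-0.5,0,0,0,0],
  [1,-0.5,0,0,0,0],
  [1,-0.5,0,0,0,0],
], fingers=0.15, squeeze=20)

```text
time: 1.5
ee_pos: [0.5474, 0.1557, 0.2417]
eef_rot: [0.705, 0.709, 0.001, -0.001]
ft_force: [-0.8, -0.4, 0.6]
width: 0.0627
grip_force: 0.0
```

play_rows([
  [0.95,-0.53,0.4,0,0,0],
  [0.95,-0.53,0.4,0,0,0],
  [0.95,-0.53,0.4,0,0,0],
  [0.95,-0.53,0.4,0,0,0],
  [0.95,-0.53,0.4,0,0,0],
])

```text
time: 2.0
ee_pos: [0.4674, 0.296, 0.18]
eef_rot: [0.705, 0.709, -0.001, -0.001]
ft_force: [-0.2, -0.2, -0.3]
width: 0.0504
grip_force: 0.0
```

```bash
cat >> h.py <<'E'
def wray(uv,z,s):
    c=vision.calibration('wrist');T=np.array(c['T_tool_cam']);r=R.from_quat(s['eef_rot'])
    o=r.apply(T[:3,3])+s['ee_pos'];d=r.apply(T[:3,:3]@np.array([(uv[0]-c['cx'])/c['fx'],(uv[1]-c['cy'])/c['fy'],1]))
    return o+d*(z-o[2])/d[2]
def wproj(P,s):
    c=vision.calibration('wrist');T=np.array(c['T_tool_cam']);r=R.from_quat(s['eef_rot'])
    p=T[:3,:3].T@(r.inv().apply(np.array(P)-s['ee_pos'])-T[:3,3]);return p[0]/p[2]*c['fx']+c['cx'],p[1]/p[2]*c['fy']+c['cy']
E
python3 - <<'E'
from h import *
s=st();print(s['ee_pos'],s['width'],s['time'])
i=vision.camera('wrist');
for n in('stopper',):print([(np.round(d['point'],4).tolist(),round(d['conf'],2)) for d in spotter.boxes_of('wrist',n)])
print(wproj([.471,.3385,.082],s))
cv2.imwrite('pics/w1.png',i)
E
```

```text
[0.46738477 0.29602781 0.1800385 ] 0.05035706540891154 2.0
[([0.428, 0.2694, 0.0288], 0.95), ([0.5053, 0.4226, 0.0296], 0.91), ([0.4704, 0.3407, 0.0433], 0.79), ([0.3869, 0.3208, 0.0504], 0.7)]
(np.float64(285.66710157715613), np.float64(157.9603954097446))
```

View pics/w1.png

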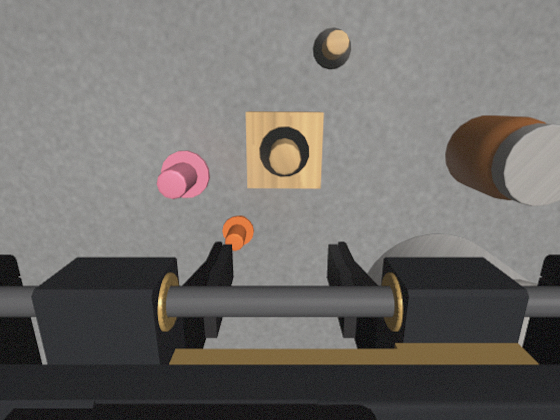

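The grip top shows at (285,157), as predicted, so the stopper is at (0.471, 0.339). Descending to grasp it.

play_rows([
  [0.287,0.022,0.1,0,0,0],
  [0.287,0.022,0.3,0,0,0],
  [0.287,0.022,0.5,0,0,0],
  [0.287,0.022,0.65,0,0,0],
  [0.287,0.022,0.75,0,0,0],
])

```text
time: 2.6
ee_pos: [0.4747, 0.3337, 0.0674]
eef_rot: [0.708, 0.706, -0.001, 0.0]
ft_force: [-0.2, -0.6, 0.1]
width: 0.0498
grip_force: 0.0
```

play_rows([
  [0,0,0,0,0,0],
  [0,0,0,0,0,0],
  [0,0,0,0,0,0],
  [0,0,0,0,0,0],
  [0,0,0,0,0,0],
], fingers=-1, squeeze=20)

```text
time: 3.1
ee_pos: [0.4744, 0.336, 0.0699]
eef_rot: [0.707, 0.707, 0.001, 0.0]
ft_force: [-0.9, -1.0, 4.7]
width: 0.0234
grip_force: 20.0
```

play_rows([
  [0,0,-0.2,0,0,0],
  [0,0,-0.5,0,0,0],
  [0,0,-0.8,0,0,0],
  [0,0,-1,0,0,0],
  [0,0,-1,0,0,0],
])

```text
time: 3.6
ee_pos: [0.4755, 0.3371, 0.2242]
eef_rot: [0.707, 0.707, 0.004, 0.001]
ft_force: [1.0, 1.4, -0.2]
width: 0.0233
grip_force: 20.0
```

play_rows([
  [-0.25,0.25,-0.3,0,0,0],
  [-0.5,0.5,-0.3,0,0,0],
  [-0.75,0.75,-0.3,0,0,0],
  [-0.9,0.9,-0.3,0,0,0],
  [-0.9,0.9,-0.3,0,0,0],
])

```text
time: 4.1
ee_pos: [0.6128, 0.1927, 0.2625]
eef_rot: [0.711, 0.704, -0.001, 0.002]
ft_force: [-0.3, -1.3, 0.1]
width: 0.0233
grip_force: 20.0
```

```bash
python3 - <<'E'
from h import *
for k in range(3):
    s=st();i=vision.camera('wrist');print(s['ee_pos'],s['eef_rot'],s['ft_force'],s['width'],s['time'])
print(wproj([.625,.18,.162],s))
a=vision.camera('side');b=vision.camera('scene')
f=lambda i,x,y,w,h:cv2.resize(i[y:y+h,x:x+w],(400,300),interpolation=cv2.INTER_CUBIC)
cv2.imwrite('pics/m1.png',np.vstack([np.hstack([f(a,160,160,160,120),f(b,270,110,140,105)]),np.hstack([f(i,0,0,560,420),f(a,160,160,160,120)])]))
E
```

```text
[0.6128276  0.1926961  0.26246943] [ 0.71053324  0.70366058 -0.00123209  0.00167029] [-0.30385108 -1.25934007  0.0703921 ] 0.02332813032250271 4.1
[0.6111291  0.19574292 0.26241795] [ 7.09505308e-01  7.04699092e-01 -1.01572987e-03  6.13243142e-04] [ 0.56724332 -0.31052152 -0.49638947] 0.023354039927012255 4.15
[0.60949317 0.19867643 0.26259163] [ 7.08241380e-01  7.05969954e-01 -7.42908589e-04 -1.40291203e-04] [ 0.66529016  0.87130068 -1.42696276] 0.023634942563180904 4.2
(np.float64(300.14111350880887), np.float64(235.84079245234616))
```

View pics/m1.png

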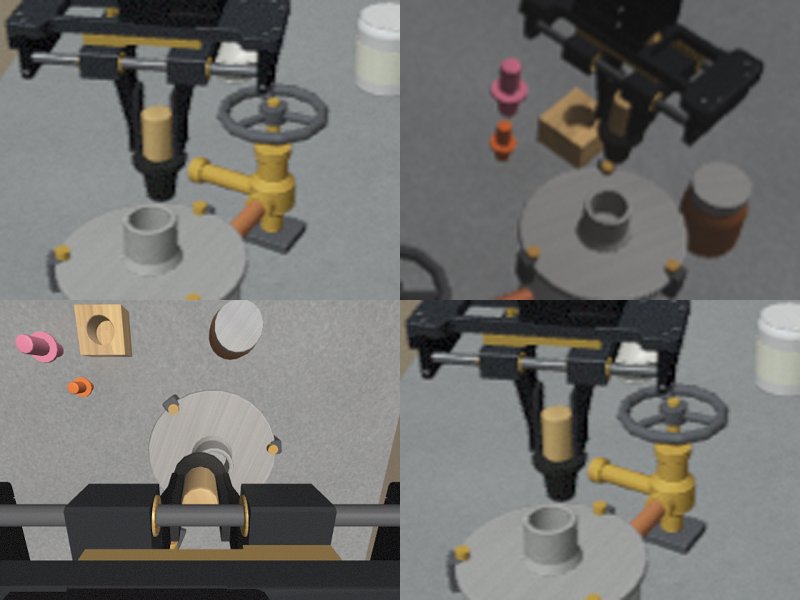

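The stopper is gripped upright above the pot, slightly short of the neck. Settling first, then measuring.

play_rows([
  [-0.12,0.1,0,0,0,0],
  [-0.12,0.1,0,0,0,0],
  [-0.12,0.1,0,0,0,0],
  [-0.12,0.1,0,0,0,0],
  [-0.12,0.1,0,0,0,0],
])

```text
time: 4.85
ee_pos: [0.6232, 0.1837, 0.2639]
eef_rot: [0.707, 0.708, 0.0, -0.0]
ft_force: [1.0, -0.1, 0.3]
width: 0.0234
grip_force: 20.0
```

```bash
python3 - <<'E'
from h import *
I={}
P=[]
for k in range(4):
    for c in('side','scene','wrist'):
        s=st();P.append(s['ee_pos']);I[c]=vision.camera(c)
print(np.round(P,4).tolist());print(s['eef_rot'],s['time'])
for c in('side','scene','wrist'):
    for n in('stopper',):
        for d in spotter.regions_of(c,n)[:4]:
            m=d['pixels'];y,x=np.nonzero(m);print(c,n,round(d['conf'],2),m.sum(),x.min(),x.max(),y.min(),y.max(),x.mean().round(1),y.mean().round(1))
        print([(np.round(d['point'],4).tolist(),round(d['conf'],2)) for d in spotter.boxes_of(c,n)])
m=s['ee_pos']; 
for c in('side','scene'):print(c,proj(c,[m+[0,0,.014],m+[0,0,-.061],[.625,.18,.162]]).round(1).tolist())
print([wproj(m+np.array([0,0,z]),s) for z in(.014,-.024)])
f=lambda i,x,y,w,h,W,H:cv2.resize(i[y:y+h,x:x+w],(W,H),interpolation=cv2.INTER_CUBIC)
cv2.imwrite('pics/m2.png',np.vstack([np.hstack([f(I['side'],190,180,80,90,400,450),f(I['scene'],310,140,80,90,400,450)]),f(I['wrist'],200,205,160,30,800,150)]))
E
```

```text
[[0.6232, 0.1837, 0.2639], [0.6233, 0.1835, 0.2639], [0.6235, 0.1833, 0.2639], [0.6236, 0.1831, 0.2639], [0.6236, 0.1829, 0.2638], [0.6237, 0.1828, 0.2638], [0.6237, 0.1827, 0.2638], [0.6238, 0.1826, 0.2638], [0.6238, 0.1826, 0.2638], [0.6238, 0.1826, 0.2637], [0.6238, 0.1825, 0.2638], [0.6238, 0.1825, 0.2638]]
[7.07117028e-01 7.07096533e-01 2.98445661e-05 1.93197720e-05] 5.4
side stopper 0.83 315 253 269 384 411 260.8 397.8
side stopper 0.67 235 304 317 320 344 310.4 332.4
side stopper 0.63 547 322 344 334 369 333.2 352.0
side stopper 0.58 461 207 227 197 233 216.5 215.8
[([0.3845, 0.3263, 0.0361], 0.88), ([0.4273, 0.2738, 0.0272], 0.8), ([0.5102, 0.4315, 0.0264], 0.6), ([0.624, 0.1965, 0.2354], 0.59), ([0.5986, 0.2055, 0.1244], 0.18)]
scene stopper 0.63 174 302 313 131 150 307.4 140.8
scene stopper 0.56 184 339 352 151 174 345.1 163.9
scene stopper 0.48 63 302 308 154 165 305.3 159.7
[([0.3891, 0.3078, 0.0367], 0.72), ([0.626, 0.1737, 0.2359], 0.63)]
wrist stopper 0.95 3717 245 314 213 285 279.4 248.9
wrist stopper 0.89 766 78 116 92 119 97.8 105.6
[([0.3909, 0.3167, 0.0464], 0.66), ([0.6248, 0.1934, 0.2505], 0.62)]
side [[217.1, 197.5], [219.1, 230.5], [219.8, 246.4]]
scene [[349.1, 151.1], [345.1, 171.1], [342.8, 181.7]]
[(np.float64(280.2397794283062), np.float64(294.24910155627276)), (np.float64(280.0942380096652), np.float64(256.5184810870529))]
```

View pics/m2.png

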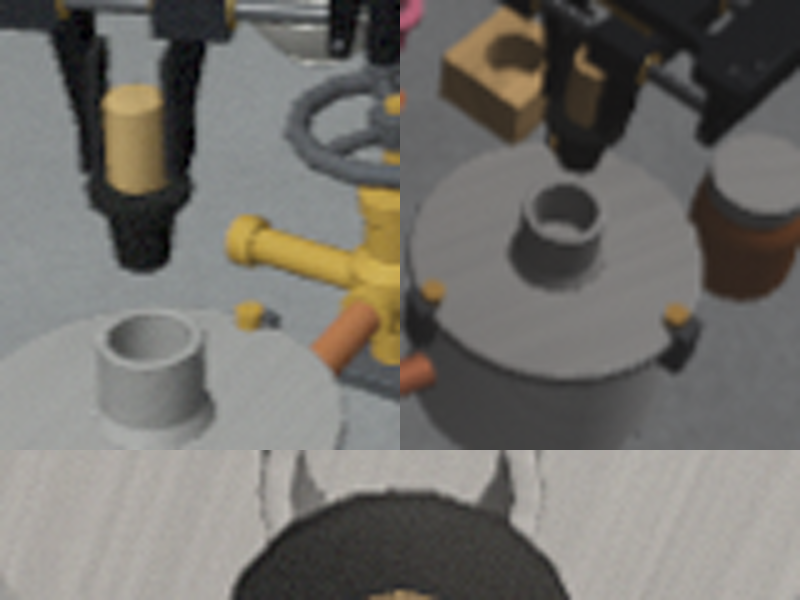

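```bash
python3 - <<'E'
from h import *
s=st();m=s['ee_pos']
for dy in(0,.003):print(wproj(m+np.array([0,.021+dy,-.026]),s))
for zf in(.199,.202):
  for c,u,n in(('side',(218.2,232.5),(220.2,247)),('scene',(345.6,172),(342.8,182.3))):print(zf,c,ray(c,u,zf)-ray(c,n,.162),ray(c,u,zf),)
for c,u in(('side',(216.8,199.6)),('scene',(0,0))):print(ray(c,u,.275))
E
```

```text
(np.float64(280.0788738979541), np.float64(218.66702632296207))
(np.float64(280.0776005905231), np.float64(213.28327114501306))
0.199 side [0.00171911 0.00236325 0.037     ] [0.62542557 0.18426375 0.199     ]
0.199 scene [-0.00114918  0.00537663  0.037     ] [0.62504414 0.18380525 0.199     ]
0.202 side [0.00059459 0.00676195 0.04      ] [0.62430105 0.18866245 0.202     ]
0.202 scene [0.00013484 0.00323272 0.04      ] [0.62632816 0.18166133 0.202     ]
[0.62386604 0.18577698 0.275     ]
[-0.66310304 -0.1143024   0.275     ]
```

play_rows([
  [-0.03,0,0.05,0,0,0],
  [-0.03,0,0.15,0,0,0],
  [-0.03,0,0.25,0,0,0],
  [-0.03,0,0.32,0,0,0],
  [-0.03,0,0.36,0,0,0],
])

```text
time: 6.25
ee_pos: [0.6232, 0.1779, 0.2077]
eef_rot: [0.707, 0.707, -0.001, -0.001]
ft_force: [0.1, -0.1, -0.7]
width: 0.0234
grip_force: 20.0
```

play_rows([
  [0,0,0.03,0,0,0],
  [0,0,0.04,0,0,0],
  [0,0,0.04,0,0,0],
  [0,0,0.04,0,0,0],
])

```text
time: 6.65
ee_pos: [0.6241, 0.1782, 0.2044]
eef_rot: [0.707, 0.707, 0.0, 0.0]
ft_force: [-0.2, 0.5, -0.9]
width: 0.0236
grip_force: 20.0
```

play_rows([
  [0,0,0.02,0,0,0],
  [0,0,0.03,0,0,0],
  [0,0,0.04,0,0,0],
  [0,0,0.045,0,0,0],
  [0,0,0.045,0,0,0],
])

```text
time: 7.15
ee_pos: [0.6238, 0.178, 0.1969]
eef_rot: [0.707, 0.707, -0.0, -0.0]
ft_force: [0.2, -0.4, 0.1]
width: 0.0236
grip_force: 20.0
```

play_rows([
  [0,0,0.01,0,0,0],
  [0,0,0.02,0,0,0],
  [0,0,0.02,0,0,0],
])

```text
time: 7.45
ee_pos: [0.6239, 0.1781, 0.194]
eef_rot: [0.707, 0.707, 0.0, 0.0]
ft_force: [0.3, -0.2, -0.8]
width: 0.0235
grip_force: 20.0
```

play_rows([
  [0,0,0.01,0,0,0],
  [0,0,0.02,0,0,0],
  [0,0,0.02,0,0,0],
])

```text
time: 7.75
ee_pos: [0.624, 0.1781, 0.1938]
eef_rot: [0.707, 0.707, 0.001, 0.0]
ft_force: [-8.2, -3.7, 17.1]
width: 0.0236
grip_force: 20.0
```

Contact at the expected height: the shoulder is on the rim. Releasing and withdrawing.

play_rows([
  [0,0,-0.01,0,0,0],
  [0,0,-0.01,0,0,0],
  [0,0,-0.01,0,0,0],
  [0,0,-0.01,0,0,0],
  [0,0,-0.01,0,0,0],
], fingers=0.3)

```text
time: 8.25
ee_pos: [0.6238, 0.178, 0.1922]
eef_rot: [0.707, 0.707, -0.0, -0.0]
ft_force: [-0.6, 0.0, 0.3]
width: 0.0531
grip_force: 0.0
```

play_rows([
  [0,0,-0.1,0,0,0],
  [0,0,-0.3,0,0,0],
  [0,0,-0.5,0,0,0],
  [0,0,-0.5,0,0,0],
])

```text
time: 8.65
ee_pos: [0.6256, 0.1788, 0.2737]
eef_rot: [0.707, 0.707, 0.004, 0.002]
ft_force: [0.3, 0.0, -0.3]
width: 0.0565
grip_force: 0.0
```

play_rows([
  [-0.3,-0.1,0,0,0,0],
  [-0.6,-0.2,0,0,0,0],
  [-0.9,-0.25,0,0,0,0],
  [-0.9,-0.25,0,0,0,0],
  [-0.9,-0.25,0,0,0,0],
])

```text
time: 9.15
ee_pos: [0.5864, 0.0419, 0.2684]
eef_rot: [0.708, 0.706, 0.0, 0.0]
ft_force: [-0.2, 1.6, -0.2]
width: 0.0567
grip_force: 0.0
```

```bash
python3 - <<'E'
from h import *
s=st();print(s['ee_pos'],s['width'],s['time'])
I={c:vision.camera(c) for c in('side','scene','wrist')}
for c in I:
    for n in('handle_mid','wheel'):
        for d in spotter.boxes_of(c,n):print(c,n,np.round(d['point'],4),round(d['conf'],2))
# homed stopper top would be at z=.206
for c in('side','scene'):print(proj(c,[[.625,.18,.206],[.625,.18,.162]]).round(1).tolist())
f=lambda i,x,y,w,h:cv2.resize(i[y:y+h,x:x+w],(400,300),interpolation=cv2.INTER_CUBIC)
cv2.imwrite('pics/m3.png',np.vstack([np.hstack([f(I['side'],180,190,80,60),f(I['scene'],310,140,80,60)]),np.hstack([f(I['side'],220,150,100,75),f(I['wrist'],0,0,560,420)])]))
E
```

```text
[0.58638361 0.04188007 0.26839859] 0.05670170933355178 9.15
side handle_mid [ 0.5564 -0.065   0.1847] 0.65
side handle_mid [ 0.6496 -0.4052  0.028 ] 0.4
side wheel [ 0.5505 -0.0164  0.1511] 0.9
scene handle_mid [ 0.565  -0.0759  0.2017] 0.45
scene wheel [ 0.5493 -0.0314  0.1539] 0.77
wrist handle_mid [ 0.558  -0.0596  0.1748] 0.56
wrist wheel [ 0.5534 -0.0068  0.1518] 0.88
[[218.7, 228.4], [219.8, 246.4]]
[[345.0, 171.1], [342.8, 181.7]]
```

View pics/m3.png

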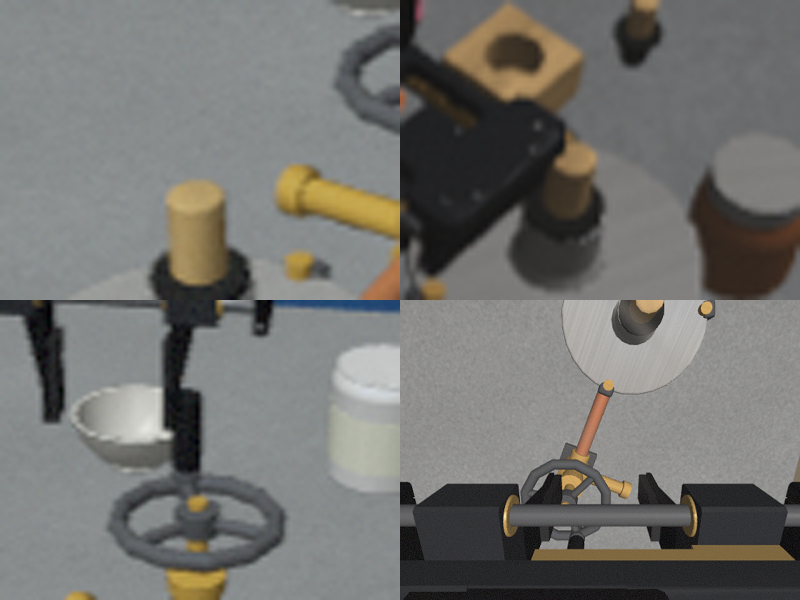

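The stopper is seated upright: its top at side (219,227) matches the predicted home position. The wheel handle is still at about (0.557, -0.069). Moving to it.

play_rows([
  [-0.3,-0.08,0,0,0,0],
  [-0.6,-0.17,0,0,0,0],
  [-0.735,-0.195,0,0,0,0],
  [-0.735,-0.195,0,0,0,0],
  [-0.735,-0.195,0,0,0,0],
])

```text
time: 10.1
ee_pos: [0.5572, -0.0668, 0.2676]
eef_rot: [0.707, 0.707, 0.0, -0.0]
ft_force: [0.3, 0.2, -0.3]
width: 0.0564
grip_force: 0.0
```

play_rows([
  [0,0,0,0,0,0],
  [0,0,0,0,0,0],
])

```text
time: 10.3
ee_pos: [0.5573, -0.0657, 0.2674]
eef_rot: [0.706, 0.708, 0.0, -0.0]
ft_force: [1.1, -0.7, 0.2]
width: 0.0564
grip_force: 0.0
```

play_rows([
  [-0.04,0,0.1,0,0,0],
  [-0.04,0,0.25,0,0,0],
  [-0.04,0,0.4,0,0,0],
  [-0.04,0,0.49,0,0,0],
  [-0.04,0,0.49,0,0,0],
])

```text
time: 10.8
ee_pos: [0.5558, -0.0731, 0.1914]
eef_rot: [0.707, 0.707, -0.001, -0.001]
ft_force: [0.4, 0.5, 0.1]
width: 0.0565
grip_force: 0.0
```

play_rows([
  [0,0,0,0,0,0],
  [0,0,0,0,0,0],
  [0,0,0,0,0,0],
  [0,0,0,0,0,0],
  [0,0,0,0,0,0],
], fingers=-1, squeeze=25)

```text
time: 11.3
ee_pos: [0.5573, -0.0732, 0.1944]
eef_rot: [0.707, 0.707, 0.0, 0.0]
ft_force: [-0.3, -0.2, -0.3]
width: 0.0245
grip_force: 0.0
```

play_rows([
  [0,0,0,0,0,0],
  [0,0,0,0,0,0],
  [0,0,0,0,0,0],
])

```text
time: 11.6
ee_pos: [0.5572, -0.0732, 0.1943]
eef_rot: [0.707, 0.707, 0.0, 0.0]
ft_force: [-0.7, 0.0, 2.0]
width: 0.0193
grip_force: 25.0
```

```bash
cat >> h.py <<'E'
def arc(a0,step,n=5,r=.05):
    a=np.radians(a0+step*np.arange(n+1));d=r*np.c_[np.sin(a)-np.sin(a[0]),np.cos(a)-np.cos(a[0])]/.15
    return [[*x,0,0,0,0] for x in np.round(d[1:],3).tolist()]
E
python3 -c "
from h import *
for a in(-77.6,-167.6,-257.6):print(arc(a,-18))"
```

```text
[[-0.006, -0.104, 0, 0, 0, 0], [0.02, -0.205, 0, 0, 0, 0], [0.076, -0.293, 0, 0, 0, 0], [0.157, -0.359, 0, 0, 0, 0], [0.254, -0.397, 0, 0, 0, 0]]
[[0.104, -0.006, 0, 0, 0, 0], [0.205, 0.02, 0, 0, 0, 0], [0.293, 0.076, 0, 0, 0, 0], [0.359, 0.157, 0, 0, 0, 0], [0.397, 0.254, 0, 0, 0, 0]]
[[0.006, 0.104, 0, 0, 0, 0], [-0.02, 0.205, 0, 0, 0, 0], [-0.076, 0.293, 0, 0, 0, 0], [-0.157, 0.359, 0, 0, 0, 0], [-0.254, 0.397, 0, 0, 0, 0]]
```

play_rows([
  [-0.006,-0.104,0,0,0,0],
  [0.02,-0.205,0,0,0,0],
  [0.076,-0.293,0,0,0,0],
  [0.157,-0.359,0,0,0,0],
  [0.254,-0.397,0,0,0,0],
])

```text
time: 12.1
ee_pos: [0.4965, -0.0359, 0.1942]
eef_rot: [0.708, 0.706, -0.001, 0.0]
ft_force: [1.7, -4.5, 2.1]
width: 0.0195
grip_force: 25.0
```

play_rows([
  [0.104,-0.006,0,0,0,0],
  [0.205,0.02,0,0,0,0],
  [0.293,0.076,0,0,0,0],
  [0.359,0.157,0,0,0,0],
  [0.397,0.254,0,0,0,0],
])

```text
time: 12.6
ee_pos: [0.5363, 0.0249, 0.1942]
eef_rot: [0.707, 0.707, -0.0, 0.0]
ft_force: [-0.5, -11.4, 6.0]
width: 0.0195
grip_force: 25.0
```

play_rows([
  [0.006,0.104,0,0,0,0],
  [-0.02,0.205,0,0,0,0],
  [-0.076,0.293,0,0,0,0],
  [-0.157,0.359,0,0,0,0],
  [-0.254,0.397,0,0,0,0],
])

```text
time: 13.1
ee_pos: [0.5944, -0.0135, 0.194]
eef_rot: [0.707, 0.707, -0.001, -0.002]
ft_force: [-19.0, -1.3, 13.9]
width: 0.0193
grip_force: 25.0
```

```bash
python3 -c "
from h import *
s=st();print(s['ee_pos'],s['time'],s['ft_force'])
for a in(12.4,):print(arc(a,-6))"
```

```text
[ 0.59442195 -0.01346752  0.19404371] 13.1 [-18.96675721  -1.31210359  13.92737037]
[[-0.034, 0.006, 0, 0, 0, 0], [-0.069, 0.008, 0, 0, 0, 0], [-0.104, 0.006, 0, 0, 0, 0], [-0.139, 0.001, 0, 0, 0, 0], [-0.172, -0.008, 0, 0, 0, 0]]
```

play_rows([
  [-0.034,-0.004,-0.01,0,0,0],
  [-0.069,-0.002,-0.01,0,0,0],
  [-0.104,-0.004,-0.01,0,0,0],
  [-0.139,-0.008,-0.01,0,0,0],
  [-0.15,-0.01,-0.01,0,0,0],
])

```text
time: 13.6
ee_pos: [0.5938, -0.0361, 0.1945]
eef_rot: [0.707, 0.707, -0.0, -0.0]
ft_force: [5.2, 0.7, -11.6]
width: 0.0191
grip_force: 25.0
```

play_rows([
  [0,0,0,0,0,0],
  [0,0,0,0,0,0],
])

```text
time: 13.8
ee_pos: [0.5937, -0.0362, 0.1946]
eef_rot: [0.707, 0.707, -0.0, 0.0]
ft_force: [5.7, -0.8, -11.7]
width: 0.0195
grip_force: 25.0
```

play_rows([
  [-0.011,-0.003,0.005,0,0,0],
  [-0.022,-0.006,0.005,0,0,0],
  [-0.033,-0.01,0.005,0,0,0],
  [-0.033,-0.01,0.005,0,0,0],
])

```text
time: 14.2
ee_pos: [0.5922, -0.0414, 0.1945]
eef_rot: [0.707, 0.707, -0.0, 0.0]
ft_force: [4.1, -0.8, -9.6]
width: 0.0193
grip_force: 25.0
```

play_rows([
  [-0.011,-0.004,0.005,0,0,0],
  [-0.022,-0.008,0.005,0,0,0],
  [-0.022,-0.008,0.005,0,0,0],
])

```text
time: 14.5
ee_pos: [0.5917, -0.0428, 0.1945]
eef_rot: [0.707, 0.708, 0.001, 0.0]
ft_force: [6.1, 5.1, -6.1]
width: 0.0194
grip_force: 25.0
```

play_rows([
  [-0.01,-0.004,0,0,0,0],
  [-0.018,-0.007,0,0,0,0],
  [-0.018,-0.007,0,0,0,0],
])

```text
time: 14.8
ee_pos: [0.5915, -0.043, 0.1945]
eef_rot: [0.706, 0.708, 0.003, -0.0]
ft_force: [11.7, 11.6, -8.4]
width: 0.0196
grip_force: 25.0
```

The wheel is against its stop: a 3 mm command moved it only 0.3 mm, with the force rising. Now two turns back.

```bash
python3 -c "
from h import *
for k in range(4):print(arc(-27.6+90*k,18))"
```

```text
[[0.099, 0.033, 0, 0, 0, 0], [0.203, 0.034, 0, 0, 0, 0], [0.303, 0.003, 0, 0, 0, 0], [0.388, -0.057, 0, 0, 0, 0], [0.45, -0.141, 0, 0, 0, 0]]
[[0.033, -0.099, 0, 0, 0, 0], [0.034, -0.203, 0, 0, 0, 0], [0.003, -0.303, 0, 0, 0, 0], [-0.057, -0.388, 0, 0, 0, 0], [-0.141, -0.45, 0, 0, 0, 0]]
[[-0.099, -0.033, 0, 0, 0, 0], [-0.203, -0.034, 0, 0, 0, 0], [-0.303, -0.003, 0, 0, 0, 0], [-0.388, 0.057, 0, 0, 0, 0], [-0.45, 0.141, 0, 0, 0, 0]]
[[-0.033, 0.099, 0, 0, 0, 0], [-0.034, 0.203, 0, 0, 0, 0], [-0.003, 0.303, 0, 0, 0, 0], [0.057, 0.388, 0, 0, 0, 0], [0.141, 0.45, 0, 0, 0, 0]]
```

play_rows([
  [0.099,0.033,0,0,0,0],
  [0.203,0.034,0,0,0,0],
  [0.303,0.003,0,0,0,0],
  [0.388,-0.057,0,0,0,0],
  [0.45,-0.141,0,0,0,0],
])

```text
time: 15.3
ee_pos: [0.5679, 0.0203, 0.1943]
eef_rot: [0.707, 0.707, -0.001, 0.001]
ft_force: [-2.4, -11.6, 2.0]
width: 0.0191
grip_force: 25.0
```

play_rows([
  [0.033,-0.099,0,0,0,0],
  [0.034,-0.203,0,0,0,0],
  [0.003,-0.303,0,0,0,0],
  [-0.057,-0.388,0,0,0,0],
  [-0.141,-0.45,0,0,0,0],
])

```text
time: 15.8
ee_pos: [0.5014, 0.0, 0.1944]
eef_rot: [0.707, 0.708, 0.001, 0.001]
ft_force: [12.8, -2.7, -8.5]
width: 0.0192
grip_force: 25.0
```

play_rows([
  [-0.099,-0.033,0,0,0,0],
  [-0.203,-0.034,0,0,0,0],
  [-0.303,-0.003,0,0,0,0],
  [-0.388,0.057,0,0,0,0],
  [-0.45,0.141,0,0,0,0],
])

```text
time: 16.3
ee_pos: [0.521, -0.0685, 0.1943]
eef_rot: [0.707, 0.707, -0.001, -0.001]
ft_force: [-3.1, -0.0, 1.4]
width: 0.0196
grip_force: 25.0
```

play_rows([
  [-0.033,0.099,0,0,0,0],
  [-0.034,0.203,0,0,0,0],
  [-0.003,0.303,0,0,0,0],
  [0.057,0.388,0,0,0,0],
  [0.141,0.45,0,0,0,0],
])

```text
time: 16.8
ee_pos: [0.5902, -0.0467, 0.1943]
eef_rot: [0.707, 0.707, -0.0, 0.0]
ft_force: [-5.9, -0.4, 2.5]
width: 0.0194
grip_force: 25.0
```

play_rows([
  [0.099,0.033,0,0,0,0],
  [0.203,0.034,0,0,0,0],
  [0.303,0.003,0,0,0,0],
  [0.388,-0.057,0,0,0,0],
  [0.45,-0.141,0,0,0,0],
])

```text
time: 17.3
ee_pos: [0.5679, 0.0204, 0.1942]
eef_rot: [0.707, 0.707, -0.001, 0.001]
ft_force: [-3.5, -13.4, 4.3]
width: 0.0195
grip_force: 25.0
```

play_rows([
  [0.033,-0.099,0,0,0,0],
  [0.034,-0.203,0,0,0,0],
  [0.003,-0.303,0,0,0,0],
  [-0.057,-0.388,0,0,0,0],
  [-0.141,-0.45,0,0,0,0],
])

```text
time: 17.8
ee_pos: [0.5016, 0.0005, 0.1944]
eef_rot: [0.706, 0.708, 0.001, 0.001]
ft_force: [11.7, -4.3, -7.6]
width: 0.0194
grip_force: 25.0
```

play_rows([
  [-0.099,-0.033,0,0,0,0],
  [-0.203,-0.034,0,0,0,0],
  [-0.303,-0.003,0,0,0,0],
  [-0.388,0.057,0,0,0,0],
  [-0.45,0.141,0,0,0,0],
])

```text
time: 18.3
ee_pos: [0.521, -0.0684, 0.1943]
eef_rot: [0.707, 0.707, -0.001, -0.0]
ft_force: [-3.8, -1.1, 4.4]
width: 0.0193
grip_force: 25.0
```

play_rows([
  [-0.033,0.099,0,0,0,0],
  [-0.034,0.203,0,0,0,0],
  [-0.003,0.303,0,0,0,0],
  [0.057,0.388,0,0,0,0],
  [0.141,0.45,0,0,0,0],
])

```text
time: 18.8
ee_pos: [0.5904, -0.0462, 0.1943]
eef_rot: [0.707, 0.707, 0.0, 0.0]
ft_force: [-5.4, -1.6, 4.0]
width: 0.0194
grip_force: 25.0
```

play_rows([
  [0.01,0.004,0,0,0,0],
  [0.02,0.008,0,0,0,0],
  [0.02,0.008,0,0,0,0],
  [0.02,0.008,0,0,0,0],
])

```text
time: 19.2
ee_pos: [0.5916, -0.0428, 0.1944]
eef_rot: [0.707, 0.708, 0.001, 0.001]
ft_force: [6.1, -0.1, -2.0]
width: 0.0191
grip_force: 25.0
```

```bash
python3 - <<'E'
from h import *
I={c:vision.camera(c) for c in('side','scene','wrist')}
s=st();print(s['ee_pos'],s['joint_vel'].round(3) if hasattr(s['joint_vel'],'round') else s['joint_vel'],s['ft_force'],s['time'])
f=lambda i,x,y,w,h:cv2.resize(i[y:y+h,x:x+w],(400,300),interpolation=cv2.INTER_CUBIC)
cv2.imwrite('pics/m4.png',np.vstack([np.hstack([f(I['side'],200,150,120,90),f(I['scene'],230,160,140,105)]),np.hstack([f(I['side'],180,200,80,60),f(I['wrist'],200,200,160,120)])]))
E
```

```text
[ 0.59162478 -0.04285772  0.19439195] [ 0.001  0.001  0.001 -0.001 -0.001 -0.    -0.   ] [ 5.14447381  0.32697467 -2.69492783] 19.35
```

View pics/m4.png

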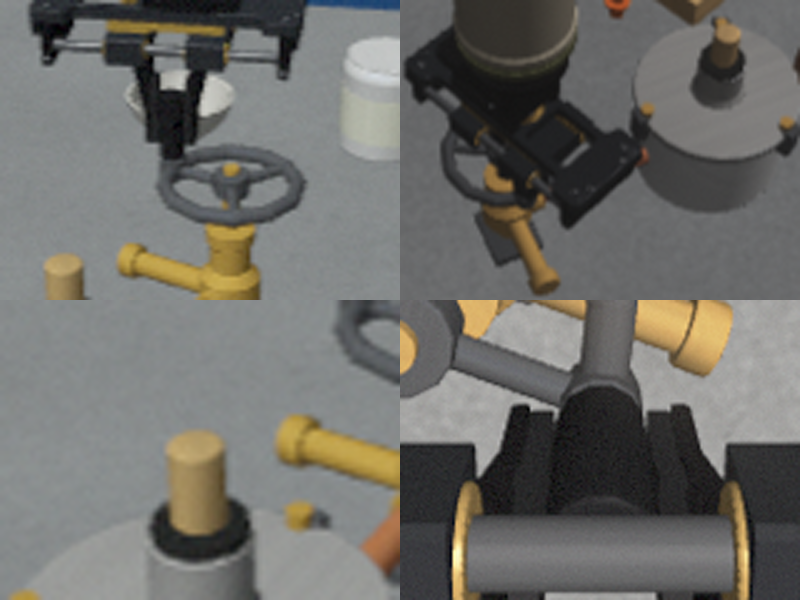

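The picture shows the handle gripped and parallel over the stub. The stopper is seated in the neck with its shoulder flat on the rim, and the arm is still. Handing in.

```bash
python3 -c "
from bench import job;print(job.close_job())"
```

```text
the job is handed in; nothing more can be done
None
```

The job is handed in at about 19 s of the 72 s allowed: the stopper is seated in the neck and released, the wheel was turned shut against its stop and backed off two full turns, and the gripper is still holding the handle steady there; the pass/fail verdict was not shown.

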